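# Return the melting crucibles to their graded rack

## Robot

A 7-joint arm with a two-finger parallel gripper is mounted at the origin on a cart in front of the work surface, level with it; the furniture and walls round the work are solid. World frame = base frame: x ahead of the robot, y to its left, z up, the work surface at z = 0. Lengths are in m, angles in rad, forces in N, time in s.
With the tool pointing down it reaches from about 0.4 to 0.85 m from the base axis. Payload 10.4 kg.
Tool frame: the origin (TCP) lies between the finger pads; the fingertips stand 11 mm ahead of it and the grasp point (between the pads) lies 8 mm behind it; x points along the fingers, y is the direction in which the jaws open and shut, and the axes are right-handed (so a half turn about x gives the same grasp; the last joint's range is limited). The gripper opens to 87 mm and grips with 3 to 60 N. Pads are 19 mm wide; open, the fingers measure 117 mm over their backs; the gripper's body (75 mm by 190 mm) begins 51 mm behind the grasp point.
Start: joints at [-1.347, 0.332, -0.065, 1.46, 0.022, 1.35, -0.088], TCP at [0.153, 0.606, 0.234] pointing down, gripper open.
Joint ranges: [-2.6, 2.6], [-0.5, 2.12], [-1.47, 1.34], [0.16, 2.42], [-1.27, 4.41], [0.06, 2.06], [-2.6, 2.6]. Speed limits (rad/s): [2.22, 2.22, 2.79, 2.79, 3.14, 3.14, 3.14].

## Interface

Orientations are given as a unit quaternion [x, y, z, w].
In Python, from bench import * gives the robot as it stands.
- The arm moves only by the shell command python3 -m creep 'ROWS' [FORCE]. ROWS is JSON, a list of rows, each an object of numbers: "rx", "ry", "rz": the turn, a rotation vector about the world's x, y, z in units of 2 pi rad (1.0 is 2 pi rad); "dx", "dy", "dz": the shift along the world's x, y, z in units of 30 mm (1.0 is 30 mm); "fingers": the opening, from -1 (shut) to 1 (fully open), so that 0 is half open. In form: [{"rx": .., "ry": .., "rz": .., "dx": .., "dy": .., "dz": .., "fingers": ..}, ...]. A call has 1 to 10 rows; each row shifts and turns the commanded pose from where the row before left it; what a row does not reach is not made up. A row lasts 1/8 s, in which the tool goes at most 62.5 mm and 10.7 degrees, less where a joint would pass 70% of its speed; a pose out of reach is approached as far as the arm can. A call with a number of a shift or a turn outside -1 to 1 is refused whole. A call with a gripper value outside its range is refused whole. The fingers move at their own pace and stop on an object; FORCE is the grip in N (left out, the last holds). Time passes only in rows, so rows that do not move let the fingers close. It gives the time, the measured TCP pose, the force and the opening at its end, in the units of the state.
- read_state(): the state, without advancing time (a new reading comes with each control period).
- camera(name): name is "side" or "top" or "wrist"; returns (picture, depth): 480x640x3 uint8, red, green, blue; 480x640 float32, m along the optical axis (not along the pixel's ray), 0 where there is no reading.
- calibration(name): a dict with "vertical_fov" (degrees; the focal length in pixels is half the picture's height over the tangent of half this angle, whatever the lens; pixels are square), "cx", "cy" (the principal point, pixels), "rvec" (rotation vector, rad) and "tvec" (3), from world to camera coordinates, as OpenCV has them. Camera axes: x right, y down, z forward; pixel columns grow to the right and rows downward; lengths in m; the calibration is good to about 2 mm. A picture is of the moment at which its call begins: read the wrist's pose just before it. calibration takes no time and is no camera call; for the wrist camera it gives the pose at the moment of the call.
- close_job(): hands the job in, once; it reports no verdict.
The state is a dict: "time": time; "joint_positions": joint angles; "joint_vel": joint speeds; "joint_torque": joint torques, N m; "ee_pos": TCP position; "eef_rot": TCP orientation; "ft_force": force on the tool from outside, world axes, zero at the start; "torque": the same for the moment, N m; "width": finger opening in m.
Only numpy, scipy, OpenCV 4.12 (cv2) and the standard library are available. Lean on these libraries where they do the work, as an engineer would, in place of code of your own. Each camera call takes 0.05 s, during which the arm holds its last target. There are 200 camera calls.

## Task

The four graphite crucibles have cooled: put them away in the steel rack in order of size, each in the hole that fits it, from the smallest crucible in the smallest hole to the largest in the largest, standing upright with the collar resting on the plate. Do not tip any crucible over on the way, and leave the flux jar and the solder tin where they stand.

Things in the scene. Friction and masses are not known exactly. Their poses are not given: they have to be found in the camera images.
- crucible_1: the smallest of four dark grey graphite crucibles, open at the top, standing upright; 42 mm high. The top 18 mm are an upright collar of 34 mm outer diameter (grasp it there, across the outside; the wall is 7.5 mm); below it a cone tapers from 25 mm to a 14 mm foot. Origin: centre of the foot's underside, z up its axis. About 40 g
- crucible_2: the second smallest of four dark grey graphite crucibles, open at the top, standing upright; 50 mm high. The top 18 mm are an upright collar of 43 mm outer diameter (grasp it there, across the outside; the wall is 7.5 mm); below it a cone tapers from 34 mm to a 21 mm foot. Origin: centre of the foot's underside, z up its axis. About 76 g
- crucible_3: the second largest of four dark grey graphite crucibles, open at the top, standing upright; 58 mm high. The top 18 mm are an upright collar of 52 mm outer diameter (grasp it there, across the outside; the wall is 7.5 mm); below it a cone tapers from 43 mm to a 27 mm foot. Origin: centre of the foot's underside, z up its axis. About 129 g
- crucible_4: the largest of four dark grey graphite crucibles, open at the top, standing upright; 66 mm high. The top 18 mm are an upright collar of 61 mm outer diameter (grasp it there, across the outside; the wall is 7.5 mm); below it a cone tapers from 52 mm to a 33 mm foot. Origin: centre of the foot's underside, z up its axis. About 201 g
- seat_1: the smallest hole of the fixed steel rack, 28 mm across, brass-edged; fits crucible_1, whose collar rests on the plate, cone below. Origin: hole centre at the plate's top, 72 mm over the bench; x across the rack, y along the row to the small end. Plate 90 mm across, 237 mm along the row, open beneath; centres, small to large, 49.5, 58.5 and 67.5 mm apart.
- seat_2: the second smallest hole of the fixed steel rack, 37 mm across, brass-edged; fits crucible_2, whose collar rests on the plate, cone below. Origin: hole centre at the plate's top, 72 mm over the bench; x across the rack, y along the row to the small end. Between crucibles and rack run fixed red torch hoses, up to 100 mm high; their torch behind reaches 215 mm.
- seat_3: the second largest hole of the fixed steel rack, 46 mm across, brass-edged; fits crucible_3, whose collar rests on the plate, cone below. Origin: hole centre at the plate's top, 72 mm over the bench; x across the rack, y along the row to the small end. A second fixed torch lies left of the crucibles, its top 110 mm high.
- seat_4: the largest hole of the fixed steel rack, 55 mm across, brass-edged; fits crucible_4, whose collar rests on the plate, cone below. Origin: hole centre at the plate's top, 72 mm over the bench; x across the rack, y along the row to the small end.
- flux_jar: white screw jar, 48 mm in diameter and 29 mm high, standing to the right of the rack; origin at the centre of its underside. To be left where it is
- solder_tin: cream round tin, 56 mm in diameter and 28 mm high, standing beyond the rack; origin at the centre of its underside. To be left where it is

How it is judged:
By the outcome, as a careful person would: the job done as asked, in the order asked, and still so for the second after the job is handed in, with the robot touching nothing.
It also fails if it takes over 93 s, if anything falls off the work surface, if the arm or the gripper's body presses on something with over 40 N, if the wrist force passes 120 N, or if a joint passes its speed limit or range.

## Working session

There is one attempt and no reset: what is moved stays moved. The work goes in short steps, Python scripts to look and compute and a shell command to move; the robot and the scene stay as the last step left them, time stands still between calls to the robot, and variables do not carry over. Pictures are saved under pics/ and viewed, about 12 in all and at most 16, crops included, and the job is handed in when it is done.

```bash
mkdir -p pics; ls; python3 - <<'E'
from bench import *
import cv2
s=read_state(); print({k:(s[k]) for k in('time','ee_pos','eef_rot','width','ft_force')})
for n in('top','side'):
    c=calibration(n); print(n,c)
    p,d=camera(n); cv2.imwrite(f'pics/{n}0.png',p[:,:,::-1])
E
```

```text
pics
{'time': 0.0, 'ee_pos': array([0.15260576, 0.60569054, 0.23273613]), 'eef_rot': array([ 0.08651808,  0.70177542, -0.08753814,  0.7016858 ]), 'width': 0.08670788607945135, 'ft_force': array([-1.14226149,  0.17464335, -0.8568264 ])}
top {'vertical_fov': 52.44175896728073, 'cx': 312.71791171852476, 'cy': 238.75555624582893, 'rvec': array([ 2.1368182 , -2.0795525 ,  0.22972694]), 'tvec': array([-0.21572959,  0.58826766,  0.96290222])}
side {'vertical_fov': 54.31584393125116, 'cx': 327.67226628482285, 'cy': 243.7857260802789, 'rvec': array([ 0.13334001, -2.82563499,  1.27549805]), 'tvec': array([0.55451742, 0.21274859, 0.78601802])}
```

View pics/top0.png

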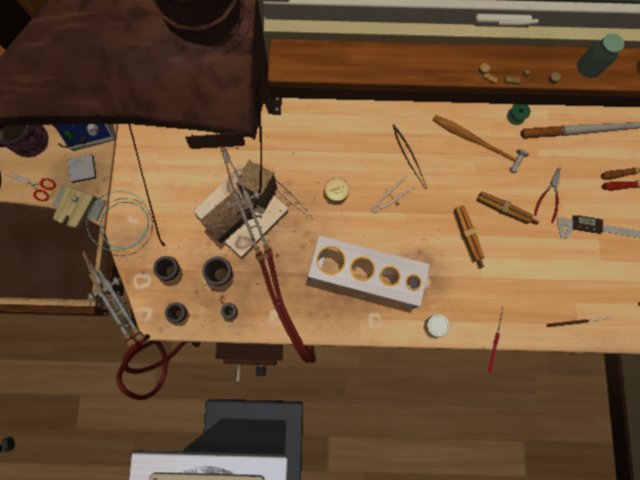

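View pics/side0.png

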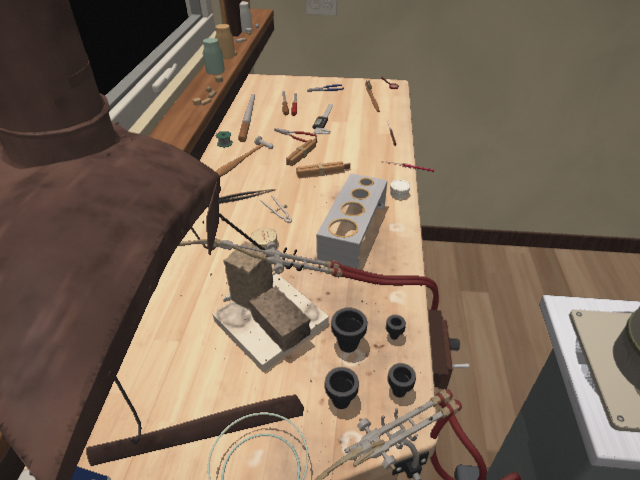

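The top view shows the crucibles at about (229,311) smallest, (176,313), (166,268) and (217,271) largest. The holes run from (413,282) for the smallest to (331,261) for the largest. Hoses pass at about x=265–310. The side view agrees.

```bash
cat > h.py <<'E'
from bench import *
import numpy as np, cv2
def cal(n):
    c=calibration(n); f=240/np.tan(np.radians(c['vertical_fov']/2))
    return f,c['cx'],c['cy'],cv2.Rodrigues(np.array(c['rvec']))[0],np.array(c['tvec'])
def cast(c,u,v,z):
    f,cx,cy,R,t=c; d=R.T@np.array([(u-cx)/f,(v-cy)/f,1]); o=-R.T@t
    return o+d*(z-o[2])/d[2]
def proj(c,P):
    f,cx,cy,R,t=c; q=R@np.array(P)+t; return np.array([f*q[0]/q[2]+cx,f*q[1]/q[2]+cy])
def cloud(c,d):
    f,cx,cy,R,t=c; v,u=np.mgrid[:480,:640]; q=np.stack([(u-cx)/f*d,(v-cy)/f*d,d],-1)
    P=(q-t)@R; P[d==0]=np.nan; return P
E
python3 - <<'E'
from h import *
c=cal('top'); p,d=camera('top'); P=cloud(c,d)
print('cam',-c[3].T@c[4],'tcp px',proj(c,read_state()['ee_pos']), 'base px',proj(c,[0,0,0]))
# seats: plane top by depth, hole = depth below
def fit(m):
    cs,_=cv2.findContours(m.astype(np.uint8),cv2.RETR_EXTERNAL,cv2.CHAIN_APPROX_NONE)
    return cs
for (u,v,r,D,z,n) in [(229,311,16,34,.042,'c1'),(176,313,18,43,.050,'c2'),(166,268,20,52,.058,'c3'),(217,271,24,61,.066,'c4')]:
    W=np.zeros((480,640),bool); W[v-r:v+r,u-r:u+r]=1
    m=W&(abs(P[...,2]-z)<.008)
    pts=np.argwhere(m)[:,::-1]; h=cv2.convexHull(pts.astype(np.int32))
    (cu,cv_),rr=cv2.minEnclosingCircle(h); e=cv2.fitEllipse(h) if len(h)>5 else None
    print(n,len(pts),cast(c,cu,cv_,z)[:2].round(4),'diam',2*(rr+.5)/c[0]*(d[v,u]),e, 'zmed',np.nanmedian(P[...,2][m]))
hsv=cv2.cvtColor(p,cv2.COLOR_RGB2HSV)
for (u,v,r,n) in [(331,261,17,'s4'),(363,268,14,'s3'),(389,275,13,'s2'),(413,282,10,'s1')]:
    W=np.zeros((480,640),bool); W[v-r:v+r,u-r:u+r]=1
    m=W&(hsv[...,1]>90)
    h=cv2.convexHull(np.argwhere(m)[:,::-1].astype(np.int32)); e=cv2.fitEllipse(h)
    print(n,cast(c,*e[0],.072).round(4),np.array(e[1])*.9/c[0],e[0])
m=(P[...,2]>.055)&(P[...,2]<.09); 
W=np.zeros((480,640),bool); W[225:310,305:432]=1; m&=W
pts=np.argwhere(m)[:,::-1]
Q=np.array([cast(c,u,v,.072)[:2] for u,v in pts],np.float32); print(len(Q),np.nanmedian(P[...,2][m]),cv2.minAreaRect(Q),cv2.boxPoints(cv2.minAreaRect(Q)))
# hose heights
for n,W in(('hose',np.s_[150:330,225:316]),('torch',np.s_[240:345,75:150])):
    A=P[W]; 
    for th in(.06,.09,.12): 
        k=A[...,2]>th
        if k.any(): print(n,th,np.nanmin(A[k],0).round(3),np.nanmax(A[k],0).round(3))
E
```

```text
cam [ 0.37434241 -0.2010059   1.06735335] tcp px [-204.65241191  475.23532712] base px [203.54360819 536.46024818]
c1 145 [ 0.4415 -0.0272] diam 0.03712103209098954 ((228.00137329101562, 310.23016357421875), (15.718029022216797, 16.112268447875977), 70.38352966308594) zmed 0.04096514710769823
c2 216 [0.4342 0.0817] diam 0.04808777209015197 ((174.62208557128906, 312.0294494628906), (20.197248458862305, 21.23642349243164), 61.7233772277832) zmed 0.04838622902574897
c3 263 [0.5254 0.1071] diam 0.05753735741840777 ((165.04185485839844, 267.3968811035156), (24.003414154052734, 25.239870071411133), 62.389732360839844) zmed 0.056631733299038776
c4 311 [ 0.521  -0.0017] diam 0.06683234819280227 ((216.32789611816406, 270.3521423339844), (28.79045867919922, 29.3387508392334), 66.7747573852539) zmed 0.06451680384018312
s4 [ 0.5531 -0.2335  0.072 ] [0.05349177 0.0689016 ] (328.5234680175781, 257.58380126953125)
s3 [ 0.5325 -0.3033  0.072 ] [0.04607184 0.04674901] (362.13714599609375, 268.3546447753906)
s2 [ 0.5191 -0.36    0.072 ] [0.03741965 0.03940359] (389.6470947265625, 275.50982666015625)
s1 [ 0.5077 -0.408   0.072 ] [0.03064602 0.03093132] (413.0290832519531, 281.696533203125)
3761 0.07059155808835782 ((0.5291239619255066, -0.3157440423965454), (0.2365787774324417, 0.09172683954238892), 76.57959747314453) [[ 0.45705864 -0.42015868]
 [ 0.5462807  -0.44144797]
 [ 0.60118926 -0.2113294 ]
 [ 0.51196724 -0.19004011]]
hose 0.06 [ 0.49  -0.207  0.06 ] [ 0.743 -0.009  0.204]
hose 0.09 [ 0.539 -0.116  0.09 ] [ 0.743 -0.026  0.204]
hose 0.12 [ 0.598 -0.115  0.12 ] [ 0.742 -0.026  0.204]
torch 0.06 [0.367 0.126 0.061] [0.551 0.274 0.108]
torch 0.09 [0.367 0.129 0.09 ] [0.545 0.264 0.108]
```

```bash
python3 - <<'E'
from h import *
from scipy.spatial.transform import Rotation as Ro
s=read_state(); R=Ro.from_quat(s['eef_rot']).as_matrix(); print(R.round(3))
jaw=np.array([.973,-.2305,0])
y=R[:,1]; xt=np.array([0,0,-1.]);
for sg in(1,-1):
    Y=jaw*sg; Y/=np.linalg.norm(Y); T=np.stack([xt,Y,np.cross(xt,Y)],1); rv=Ro.from_matrix(T@R.T).as_rotvec(); print(sg,rv,rv/(2*np.pi))
from functools import reduce
ps=[cloud(cal(n),camera(n)[1]) for n in('top','side')]
A=np.concatenate([q.reshape(-1,3) for q in ps]); A=A[~np.isnan(A[:,0])]
for n,c,L in(('c1',(.4415,-.0272),.042),('c2',(.4342,.0817),.05),('c3',(.5254,.1071),.058),('c4',(.521,-.0017),.066)):
    d=A[:,:2]-c; j=d@jaw[:2]; k=d@np.array([.2305,.973])
    m=(abs(j)<.1)&(abs(k)<.05)&(A[:,2]>L+.03)&(A[:,2]<.4)
    print(n,m.sum(), A[m].max(0) if m.any() else '', (j[m].min(),j[m].max(),k[m].min(),k[m].max()) if m.any() else '')
m=(A[:,2]>.15)&(A[:,2]<.5)&(A[:,0]<.75)&(A[:,0]>-.1)&(A[:,1]>-.6); B=A[m]
g={}
for b in B: g.setdefault((round(b[0],1),round(b[1],1)),[]).append(b[2])
print({k:(len(v),round(max(v),3)) for k,v in sorted(g.items()) if len(v)>5})
E
```

```text
[[-0.     0.244  0.97 ]
 [-0.001  0.97  -0.244]
 [-1.    -0.001  0.   ]]
1 [ 6.48731629e-04 -9.64300930e-04 -1.55663539e+00] [ 1.03248846e-04 -1.53473260e-04 -2.47746216e-01]
-1 [9.68039329e-04 6.51246630e-04 1.58495695e+00] [1.54068244e-04 1.03649120e-04 2.52253734e-01]
c1 15 [ 0.52741161 -0.0941767   0.08001136] (np.float64(0.09244515158251372), np.float64(0.09938666922889183), np.float64(-0.04945955162971438), np.float64(-0.04536570083851292))
c2 344 [0.39726368 0.1502192  0.09778503] (np.float64(-0.08875533035762889), np.float64(-0.04973762809454298), np.float64(0.02807611201223211), np.float64(0.04999596109932431))
c3 61 [0.45170868 0.1775703  0.10401458] (np.float64(-0.09971534235987418), np.float64(-0.08658429303017923), np.float64(0.0422693062685295), np.float64(0.049898677466663134))
c4 75 [ 0.61070701 -0.05460575  0.13668103] (np.float64(0.08665893286691317), np.float64(0.09976247757245277), np.float64(-0.049969203192649726), np.float64(-0.031032471846976446))
{(np.float64(0.6), np.float64(-0.1)): (29, np.float64(0.156)), (np.float64(0.6), np.float64(-0.0)): (107, np.float64(0.157)), (np.float64(0.7), np.float64(-0.1)): (1516, np.float64(0.316)), (np.float64(0.7), np.float64(0.0)): (4398, np.float64(0.346)), (np.float64(0.7), np.float64(0.1)): (3842, np.float64(0.359)), (np.float64(0.7), np.float64(0.2)): (5602, np.float64(0.36)), (np.float64(0.7), np.float64(0.3)): (8113, np.float64(0.355)), (np.float64(0.7), np.float64(0.4)): (1927, np.float64(0.338))}
```

```bash
python3 - <<'E'
from h import *
ps=[cloud(cal(n),camera(n)[1]) for n in('top','side')]
A=np.concatenate([q.reshape(-1,3) for q in ps]); A=A[~np.isnan(A[:,0])]
for n,c,H in(('c4',(.521,-.0017),.066),('c3',(.5254,.1071),.058)):
  for a in range(-90,91,15):
    t=np.radians(a); d=A[:,:2]-c; j=abs(d@[np.cos(t),np.sin(t)]); k=abs(d@[-np.sin(t),np.cos(t)])
    m=(A[:,2]>H+.04)&(A[:,2]<.5)
    q=np.hypot(np.maximum(j-.095,0),np.maximum(k-.0375,0))[m]; i=q.argmin()
    print(n,a,q[i].round(3),A[m][i].round(3))
E
```

```text
c4 -90 0.012 [ 0.571 -0.084  0.106]
c4 -75 0.0 [ 0.58  -0.078  0.11 ]
c4 -60 0.0 [ 0.589 -0.072  0.114]
c4 -45 0.0 [ 0.581 -0.075  0.107]
c4 -30 0.0 [ 0.589 -0.072  0.114]
c4 -15 0.0 [ 0.605 -0.055  0.133]
c4 0 0.008 [ 0.622 -0.045  0.148]
c4 15 0.018 [ 0.635 -0.026  0.147]
c4 30 0.041 [ 0.635 -0.026  0.147]
c4 45 0.054 [ 0.571 -0.08   0.107]
c4 60 0.045 [ 0.571 -0.08   0.107]
c4 75 0.031 [ 0.571 -0.08   0.107]
c4 90 0.012 [ 0.571 -0.084  0.106]
c3 -90 0.0 [0.495 0.194 0.099]
c3 -75 0.0 [0.495 0.194 0.099]
c3 -60 0.0 [0.495 0.194 0.099]
c3 -45 0.0 [0.493 0.191 0.102]
c3 -30 0.0 [0.467 0.182 0.103]
c3 -15 0.003 [0.448 0.169 0.104]
c3 0 0.025 [0.451 0.169 0.103]
c3 15 0.042 [0.451 0.169 0.103]
c3 30 0.048 [0.491 0.186 0.101]
c3 45 0.042 [0.499 0.193 0.099]
c3 60 0.028 [0.499 0.193 0.099]
c3 75 0.01 [0.499 0.193 0.099]
c3 90 0.0 [0.495 0.194 0.099]
```

```bash
python3 -m creep '[{"dx":1,"dy":-1,"rz":-0.0275},{"dx":1,"dy":-1,"rz":-0.0275},{"dx":1,"dy":-1,"rz":-0.0275},{"dx":1,"dy":-1,"rz":-0.0275},{"dx":1,"dy":-1,"rz":-0.0275},{"dx":1,"dy":-1,"rz":-0.0275},{"dx":1,"dy":-1,"rz":-0.0275},{"dx":1,"dy":-1,"rz":-0.0275},{"dx":0.6,"dy":-1,"rz":-0.0275},{"dy":-1}]' 25
```

```text
schema error: expected keys rx, ry, rz, dx, dy, dz, fingers
```

```bash
python3 -m creep '[{"rx":0,"ry":0,"rz":-0.0275,"dx":1,"dy":-1,"dz":0,"fingers":1},{"rx":0,"ry":0,"rz":-0.0275,"dx":1,"dy":-1,"dz":0,"fingers":1},{"rx":0,"ry":0,"rz":-0.0275,"dx":1,"dy":-1,"dz":0,"fingers":1},{"rx":0,"ry":0,"rz":-0.0275,"dx":1,"dy":-1,"dz":0,"fingers":1},{"rx":0,"ry":0,"rz":-0.0275,"dx":1,"dy":-1,"dz":0,"fingers":1},{"rx":0,"ry":0,"rz":-0.0275,"dx":1,"dy":-1,"dz":0,"fingers":1},{"rx":0,"ry":0,"rz":-0.0275,"dx":1,"dy":-1,"dz":0,"fingers":1},{"rx":0,"ry":0,"rz":-0.0275,"dx":1,"dy":-1,"dz":0,"fingers":1},{"rx":0,"ry":0,"rz":-0.0275,"dx":0.6,"dy":-1,"dz":0,"fingers":1},{"rx":0,"ry":0,"rz":0,"dx":0,"dy":-1,"dz":0,"fingers":1}]' 25
```

```text
time: 1.6
ee_pos: [0.4119, 0.3045, 0.2335]
eef_rot: [0.555, 0.438, -0.555, 0.438]
ft_force: [0.4, 0.1, -0.5]
width: 0.0875
```

```bash
python3 -m creep '[{"rx":0,"ry":0,"rz":0,"dx":0.1,"dy":-1,"dz":0,"fingers":0.1},{"rx":0,"ry":0,"rz":0,"dx":0.1,"dy":-1,"dz":0,"fingers":0.1},{"rx":0,"ry":0,"rz":0,"dx":0.1,"dy":-1,"dz":0,"fingers":0.1},{"rx":0,"ry":0,"rz":0,"dx":0.1,"dy":-1,"dz":0,"fingers":0.1},{"rx":0,"ry":0,"rz":0,"dx":0.1,"dy":-1,"dz":0,"fingers":0.1},{"rx":0,"ry":0,"rz":0,"dx":0.1,"dy":-1,"dz":0,"fingers":0.1},{"rx":0,"ry":0,"rz":0,"dx":0.1,"dy":-1,"dz":0,"fingers":0.1},{"rx":0,"ry":0,"rz":0,"dx":0.1,"dy":-1,"dz":0,"fingers":0.1},{"rx":0,"ry":0,"rz":0,"dx":0.1,"dy":-1,"dz":0,"fingers":0.1},{"rx":0,"ry":0,"rz":0,"dx":0.1,"dy":-1,"dz":0,"fingers":0.1}]' 25
python3 - <<'E'
from h import *
from scipy.spatial.transform import Rotation as Ro
s=read_state(); print(s['ee_pos'],Ro.from_quat(s['eef_rot']).as_matrix().round(3)[:,1],s['joint_positions'].round(2),s['width'])
c=cal('wrist'); p,d=camera('wrist'); cv2.imwrite('pics/w1.png',p[:,:,::-1])
for n,q in(('c1',(.4415,-.0272,.042)),('c2',(.4342,.0817,.05)),('c3',(.5254,.1071,.058)),('c4',(.521,-.0017,.066))): print(n,proj(c,q))
np.savez('w1.npz',p=p,d=d)
E
```

```text
time: 2.85
ee_pos: [0.4407, 0.0051, 0.2338]
eef_rot: [0.555, 0.439, -0.554, 0.439]
ft_force: [0.0, 0.1, -0.2]
width: 0.0477
[0.44071131 0.00507496 0.23375362] [ 0.973 -0.229  0.   ] [-0.76 -0.14  0.61  1.94  0.08  1.31 -0.41] 0.04766723324132797
c1 [327.39421399 245.59422874]
c2 [294.22230296 142.95935957]
c3 [387.32620756  89.2126093 ]
c4 [403.84520739 210.79942124]
```

View pics/w1.png

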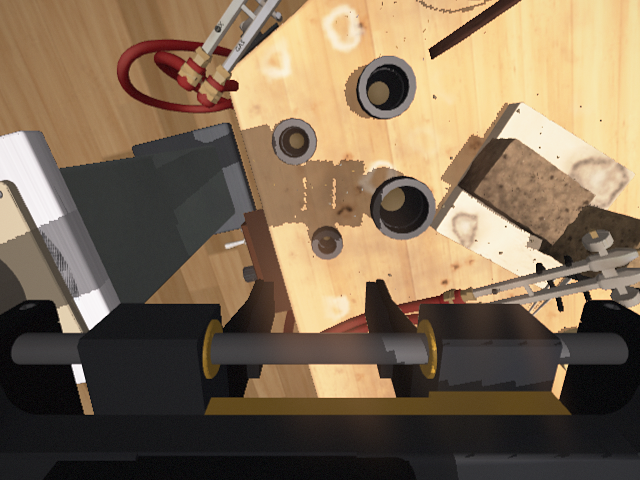

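The wrist view shows c1 at about (327,242), c2 (294,141), c3 (386,87) and c4 (402,208). All four sit within about 3 px of the predictions.

```bash
cat >> h.py <<'E'
def rims(c,d,items,R=.045):
    P=cloud(c,d)
    for n,x,y,z,D in items:
        m=(np.hypot(P[...,0]-x,P[...,1]-y)<D/2+.012)&(abs(P[...,2]-z)<.006)
        pts=np.argwhere(m)[:,::-1].astype(np.int32)
        if len(pts)<20: print(n,'few',len(pts)); continue
        h=cv2.convexHull(pts); e=cv2.fitEllipse(h)
        w=cast(c,*e[0],z); print(n,w[:2].round(4),np.array(e[1]).round(1),'diam mm',(np.mean(e[1])+1)/c[0]*np.median(d[m])*1000,'z',np.median(P[...,2][m]).round(4))
CR=[('c1',.4415,-.0272,.042,.034),('c2',.4342,.0817,.05,.043),('c3',.5254,.1071,.058,.052),('c4',.521,-.0017,.066,.061)]
E
python3 - <<'E'
from h import *
c=cal('wrist'); z=np.load('w1.npz'); print(c[0])
rims(c,z['d'],CR)
E
```

```text
343.56569596090617
c1 [ 0.4415 -0.0296] [31.  31.6] diam mm 34.03818197735568 z 0.0416
c2 [0.4349 0.0789] [44.8 46.8] diam mm 43.85517108489056 z 0.0496
c3 [0.5258 0.1043] [58.3 64.4] diam mm 54.50463340136939 z 0.0576
c4 [ 0.5212 -0.0039] [61.5 65.3] diam mm 61.063518329709474 z 0.0656
```

```bash
python3 - <<'E'
from h import *
print(read_state()['ee_pos']); c=cal('wrist'); p,d=camera('wrist')
rims(c,d,CR); print(read_state()['ee_pos'])
E
```

```text
[0.44094906 0.00107006 0.23386387]
c1 [ 0.4412 -0.0256] [31.1 31.5] diam mm 33.891519614241204 z 0.0415
c2 [0.4343 0.0829] [45.  47.1] diam mm 43.90406152717737 z 0.0496
c3 [0.5251 0.1088] [58.4 64.7] diam mm 54.45299005825875 z 0.0575
c4 [5.208e-01 5.000e-04] [61.8 65.5] diam mm 61.08001637971884 z 0.0655
[0.4408236  0.00303491 0.23382249]
```

```bash
python3 -m creep '[{"rx":0,"ry":0,"rz":0,"dx":0.02,"dy":-0.6,"dz":-0.5,"fingers":0.1},{"rx":0,"ry":0,"rz":0,"dx":0,"dy":-0.47,"dz":-1,"fingers":0.1},{"rx":0,"ry":0,"rz":0,"dx":0,"dy":0,"dz":-1,"fingers":0.1},{"rx":0,"ry":0,"rz":0,"dx":0,"dy":0,"dz":-1,"fingers":0.1},{"rx":0,"ry":0,"rz":0,"dx":0,"dy":0,"dz":-1,"fingers":0.1},{"rx":0,"ry":0,"rz":0,"dx":0,"dy":0,"dz":-1,"fingers":0.1},{"rx":0,"ry":0,"rz":0,"dx":0,"dy":0,"dz":-0.6,"fingers":0.1},{"rx":0,"ry":0,"rz":0,"dx":0,"dy":0,"dz":-0.4,"fingers":0.1},{"rx":0,"ry":0,"rz":0,"dx":0,"dy":0,"dz":0,"fingers":0.1},{"rx":0,"ry":0,"rz":0,"dx":0,"dy":0,"dz":0,"fingers":0.1}]' 25
```

```text
time: 4.2
ee_pos: [0.4418, -0.0259, 0.0392]
eef_rot: [0.555, 0.439, -0.554, 0.439]
ft_force: [-0.4, 0.3, -0.3]
width: 0.0477
```

```bash
python3 -m creep '[{"rx":0,"ry":0,"rz":0,"dx":0,"dy":0,"dz":0,"fingers":-1},{"rx":0,"ry":0,"rz":0,"dx":0,"dy":0,"dz":0,"fingers":-1},{"rx":0,"ry":0,"rz":0,"dx":0,"dy":0,"dz":0,"fingers":-1},{"rx":0,"ry":0,"rz":0,"dx":0,"dy":0,"dz":0,"fingers":-1},{"rx":0,"ry":0,"rz":0,"dx":0,"dy":0,"dz":0.3,"fingers":-1},{"rx":0,"ry":0,"rz":0,"dx":0,"dy":0,"dz":0.7,"fingers":-1},{"rx":0,"ry":0,"rz":0,"dx":0,"dy":0,"dz":1,"fingers":-1}]' 25
```

```text
time: 5.08
ee_pos: [0.4405, -0.0263, 0.0991]
eef_rot: [-0.554, -0.439, 0.555, -0.439]
ft_force: [0.4, -0.5, -0.2]
width: 0.0338
```

```bash
python3 -m creep '[{"rx":0,"ry":0,"rz":0,"dx":0,"dy":0,"dz":1,"fingers":-1},{"rx":0,"ry":0,"rz":0,"dx":0,"dy":-0.5,"dz":1,"fingers":-1},{"rx":0,"ry":0,"rz":0,"dx":0,"dy":-1,"dz":1,"fingers":-1},{"rx":0,"ry":0,"rz":0,"dx":0,"dy":-1,"dz":0.6,"fingers":-1},{"rx":0,"ry":0,"rz":0,"dx":0.2,"dy":-1,"dz":0,"fingers":-1},{"rx":0,"ry":0,"rz":0,"dx":0.2,"dy":-1,"dz":0,"fingers":-1},{"rx":0,"ry":0,"rz":0,"dx":0.2,"dy":-1,"dz":0,"fingers":-1},{"rx":0,"ry":0,"rz":0,"dx":0.2,"dy":-1,"dz":0,"fingers":-1},{"rx":0,"ry":0,"rz":0,"dx":0.2,"dy":-1,"dz":0,"fingers":-1},{"rx":0,"ry":0,"rz":0,"dx":0.2,"dy":-1,"dz":0,"fingers":-1}]' 25
python3 -m creep '[{"rx":0,"ry":0,"rz":0,"dx":0.3,"dy":-1,"dz":0,"fingers":-1},{"rx":0,"ry":0,"rz":0,"dx":0.3,"dy":-1,"dz":0,"fingers":-1},{"rx":0,"ry":0,"rz":0,"dx":0.2,"dy":-1,"dz":0,"fingers":-1},{"rx":0,"ry":0,"rz":0,"dx":0.2,"dy":-0.8,"dz":0,"fingers":-1},{"rx":0,"ry":0,"rz":0,"dx":0.1,"dy":-0.43,"dz":0,"fingers":-1},{"rx":0,"ry":0,"rz":0,"dx":0.1,"dy":0,"dz":0,"fingers":-1},{"rx":0,"ry":0,"rz":0,"dx":0,"dy":0,"dz":0,"fingers":-1},{"rx":0,"ry":0,"rz":0,"dx":0,"dy":0,"dz":0,"fingers":-1}]' 25
python3 - <<'E'
from h import *
s=read_state(); print(s['ee_pos'],s['width'],s['joint_positions'].round(2)); c=cal('wrist'); p,d=camera('wrist'); cv2.imwrite('pics/w2.png',p[:,:,::-1])
for q in((.5077,-.408),(.5191,-.36),(.5325,-.3033),(.5481,-.2376)): print(proj(c,(*q,.072)))
np.savez('w2.npz',p=p,d=d,K=np.array(c,dtype=object)); print(read_state()['ee_pos'])
E
```

```text
time: 6.32
ee_pos: [0.4772, -0.2818, 0.2068]
eef_rot: [-0.554, -0.439, 0.554, -0.439]
ft_force: [0.2, 0.5, -0.9]
width: 0.0336
time: 7.32
ee_pos: [0.5136, -0.4069, 0.2067]
eef_rot: [0.554, 0.439, -0.554, 0.439]
ft_force: [-0.6, -0.1, 0.1]
width: 0.0337
[ 0.51362094 -0.40688708  0.20670292] 0.03374112151076933 [-0.03  0.55  0.91  1.45 -0.44  1.36  0.68]
[313.41257974 235.40810288]
[313.31333119 178.22843425]
[313.09819048 102.3439945 ]
[312.90943235   0.59348553]
[ 0.51353209 -0.40704294  0.20672154]
```

View pics/w2.png

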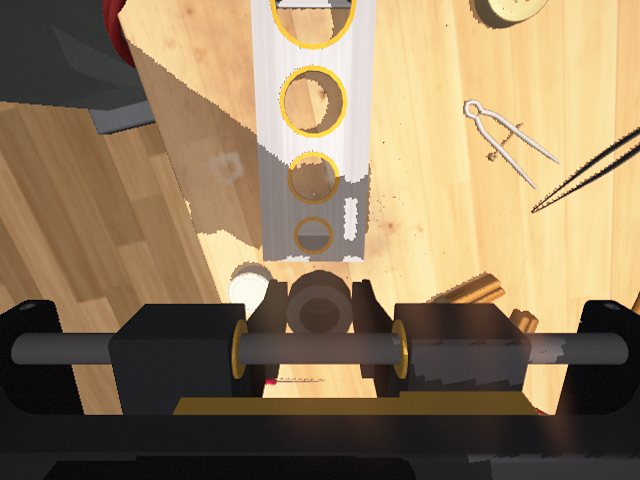

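The wrist view shows the empty holes s1 (313,235), s2 (314,177) and s3 (313,102) where predicted. The held crucible is upright at about (320,301).

```bash
python3 - <<'E'
from h import *
z=np.load('w2.npz',allow_pickle=True); c=tuple(z['K']); p,d=z['p'],z['d']
rims(c,d,[('held',.5135,-.407,.2108,.034)])
hsv=cv2.cvtColor(p,cv2.COLOR_RGB2HSV); m=(hsv[...,0]>15)&(hsv[...,0]<28)&(hsv[...,1]>170)
for n,q,D in(('s1',(.5077,-.408),28),('s2',(.5191,-.36),37),('s3',(.5325,-.3033),46)):
    u,v=proj(c,(*q,.072)); r=D*.5*1.18*1.35; Y,X=np.mgrid[:480,:640]
    k=m&(np.hypot(X-u,Y-v)<r); e=cv2.fitEllipse(cv2.convexHull(np.argwhere(k)[:,::-1].astype(np.int32)))
    print(n,cast(c,*e[0],.072),e)
E
```

```text
held [ 0.5145 -0.4027] [ 57.9 127.7] diam mm 45.146951365744144 z 0.209
s1 [ 0.49864414 -0.41867521  0.072     ] ((306.2214050292969, 248.9447479248047), (38.08221435546875, 64.72997283935547), 38.936805725097656)
s2 [ 0.51884992 -0.35947522  0.072     ] ((312.86993408203125, 177.6739044189453), (50.751991271972656, 51.45246505737305), 154.7010955810547)
s3 [ 0.53245883 -0.30241788  0.072     ] ((312.78009033203125, 101.16206359863281), (66.50060272216797, 71.00032043457031), 177.97055053710938)
```

```bash
python3 -m creep '[{"rx":0,"ry":0,"rz":0,"dx":-0.2,"dy":-0.03,"dz":-0.6,"fingers":-1},{"rx":0,"ry":0,"rz":0,"dx":0,"dy":0,"dz":-1,"fingers":-1},{"rx":0,"ry":0,"rz":0,"dx":0,"dy":0,"dz":-0.8,"fingers":-1},{"rx":0,"ry":0,"rz":0,"dx":0,"dy":0,"dz":-0.6,"fingers":-1},{"rx":0,"ry":0,"rz":0,"dx":0,"dy":0,"dz":-0.4,"fingers":-1},{"rx":0,"ry":0,"rz":0,"dx":0,"dy":0,"dz":-0.2,"fingers":-1},{"rx":0,"ry":0,"rz":0,"dx":0,"dy":0,"dz":0,"fingers":-1},{"rx":0,"ry":0,"rz":0,"dx":0,"dy":0,"dz":0,"fingers":-1}]' 25
```

```text
time: 8.38
ee_pos: [0.5076, -0.4091, 0.0993]
eef_rot: [0.554, 0.439, -0.554, 0.439]
ft_force: [0.7, -0.1, -0.9]
width: 0.0335
```

```bash
python3 -m creep '[{"rx":0,"ry":0,"rz":0,"dx":0,"dy":0.04,"dz":-0.15,"fingers":-1},{"rx":0,"ry":0,"rz":0,"dx":0,"dy":0,"dz":-0.15,"fingers":-1},{"rx":0,"ry":0,"rz":0,"dx":0,"dy":0,"dz":-0.06,"fingers":-1},{"rx":0,"ry":0,"rz":0,"dx":0,"dy":0,"dz":0,"fingers":-1},{"rx":0,"ry":0,"rz":0,"dx":0,"dy":0,"dz":0,"fingers":-1}]' 25
python3 - <<'E'
from h import *
p,d=camera('side'); c=cal('side')
u,v=map(int,proj(c,(.5077,-.408,.09))); print(u,v); q=p[v-60:v+60,u-80:u+80]
cv2.imwrite('pics/s1.png',cv2.resize(q[:,:,::-1],None,fx=4,fy=4))
E
```

```text
time: 9.0
ee_pos: [0.5073, -0.4077, 0.0879]
eef_rot: [0.554, 0.439, -0.554, 0.439]
ft_force: [0.5, 1.1, -0.6]
width: 0.0336
366 175
```

View pics/s1.png

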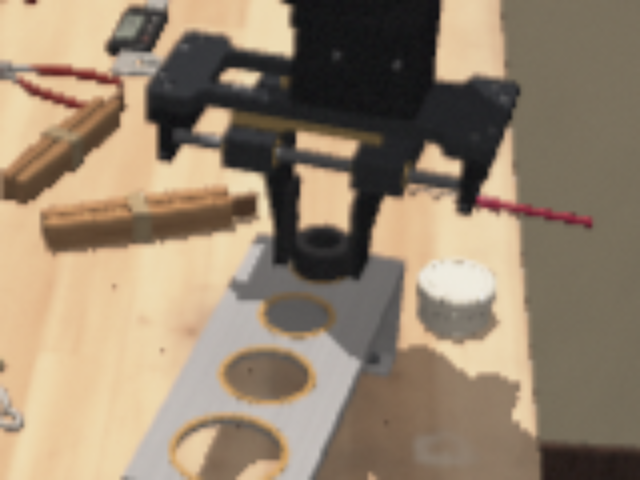

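```bash
python3 -m creep '[{"rx":0,"ry":0,"rz":0,"dx":0,"dy":0,"dz":0,"fingers":-0.1},{"rx":0,"ry":0,"rz":0,"dx":0,"dy":0,"dz":0,"fingers":0.1},{"rx":0,"ry":0,"rz":0,"dx":0,"dy":0,"dz":0,"fingers":0.1},{"rx":0,"ry":0,"rz":0,"dx":0,"dy":0,"dz":0.4,"fingers":0.1},{"rx":0,"ry":0,"rz":0,"dx":0,"dy":0,"dz":0.8,"fingers":0.1},{"rx":0,"ry":0,"rz":0,"dx":0,"dy":0,"dz":0.8,"fingers":0.29},{"rx":0,"ry":0,"rz":0,"dx":-0.13,"dy":0.6,"dz":0,"fingers":0.29},{"rx":0,"ry":0,"rz":0,"dx":-0.15,"dy":1,"dz":0,"fingers":0.29},{"rx":0,"ry":0,"rz":0,"dx":-0.15,"dy":1,"dz":0,"fingers":0.29},{"rx":0,"ry":0,"rz":0,"dx":-0.15,"dy":1,"dz":0,"fingers":0.29}]' 25
python3 -m creep '[{"rx":0,"ry":0,"rz":0,"dx":-0.15,"dy":1,"dz":0,"fingers":0.29},{"rx":0,"ry":0,"rz":0,"dx":-0.15,"dy":1,"dz":0,"fingers":0.29},{"rx":0,"ry":0,"rz":0,"dx":-0.15,"dy":1,"dz":0,"fingers":0.29},{"rx":0,"ry":0,"rz":0,"dx":-0.15,"dy":1,"dz":0,"fingers":0.29},{"rx":0,"ry":0,"rz":0,"dx":-0.15,"dy":1,"dz":0,"fingers":0.29},{"rx":0,"ry":0,"rz":0,"dx":-0.15,"dy":1,"dz":0,"fingers":0.29},{"rx":0,"ry":0,"rz":0,"dx":-0.15,"dy":1,"dz":0,"fingers":0.29},{"rx":0,"ry":0,"rz":0,"dx":-0.15,"dy":1,"dz":0,"fingers":0.29},{"rx":0,"ry":0,"rz":0,"dx":-0.15,"dy":1,"dz":0,"fingers":0.29},{"rx":0,"ry":0,"rz":0,"dx":-0.15,"dy":1,"dz":0,"fingers":0.29}]' 25
python3 -m creep '[{"rx":0,"ry":0,"rz":0,"dx":-0.15,"dy":1,"dz":0,"fingers":0.29},{"rx":0,"ry":0,"rz":0,"dx":-0.15,"dy":1,"dz":0,"fingers":0.29},{"rx":0,"ry":0,"rz":0,"dx":-0.05,"dy":0.73,"dz":0,"fingers":0.29},{"rx":0,"ry":0,"rz":0,"dx":0,"dy":0,"dz":0,"fingers":0.29},{"rx":0,"ry":0,"rz":0,"dx":0,"dy":0,"dz":0,"fingers":0.29},{"rx":0,"ry":0,"rz":0,"dx":0,"dy":0,"dz":0,"fingers":0.29}]' 25
python3 - <<'E'
from h import *
s=read_state(); print(s['ee_pos'],s['width'],s['joint_positions'].round(2)); c=cal('wrist'); p,d=camera('wrist'); cv2.imwrite('pics/w3.png',p[:,:,::-1]); rims(c,d,CR)
c=cal('top');p,d=camera('top'); rims(c,d,CR+[('s1',.5077,-.408,.09,.034)])
E
```

```text
time: 10.3
ee_pos: [0.4898, -0.299, 0.1486]
eef_rot: [0.555, 0.439, -0.554, 0.439]
ft_force: [0.4, -0.1, 1.0]
width: 0.0562
time: 11.55
ee_pos: [0.4449, 0.0011, 0.1486]
eef_rot: [0.555, 0.439, -0.554, 0.439]
ft_force: [-0.8, 0.9, 0.4]
width: 0.0561
time: 12.3
ee_pos: [0.4346, 0.0814, 0.148]
eef_rot: [0.555, 0.439, -0.555, 0.439]
ft_force: [-0.1, 0.2, 0.2]
width: 0.0562
[0.43457471 0.08136615 0.14796477] 0.05615868070356443 [-1.04 -0.05  0.75  2.06  0.03  1.11 -0.54]
c1 few 0
c2 [0.4343 0.0842] [53.7 55. ] diam mm 42.32377341132916 z 0.0495
c3 [0.5249 0.11  ] [70.8 76.9] diam mm 52.478277967760256 z 0.0575
c4 [0.5209 0.015 ] [40.8 68.2] diam mm 41.963960053235525 z 0.0653
c1 few 0
c2 [0.4342 0.0815] [19.5 21.1] diam mm 44.112910831456574 z 0.0485
c3 few 14
c4 [ 0.5213 -0.0015] [28.3 29.3] diam mm 61.887557776506995 z 0.065
s1 [ 0.5069 -0.407 ] [16.3 16.8] diam mm 35.407095855922506 z 0.0891
```

```bash
python3 -m creep '[{"rx":0,"ry":0,"rz":0,"dx":0,"dy":0.05,"dz":-0.8,"fingers":0.29},{"rx":0,"ry":0,"rz":0,"dx":0,"dy":0,"dz":-1,"fingers":0.29},{"rx":0,"ry":0,"rz":0,"dx":0,"dy":0,"dz":-0.9,"fingers":0.29},{"rx":0,"ry":0,"rz":0,"dx":0,"dy":0,"dz":-0.6,"fingers":0.29},{"rx":0,"ry":0,"rz":0,"dx":0,"dy":0,"dz":-0.03,"fingers":0.29},{"rx":0,"ry":0,"rz":0,"dx":0,"dy":0,"dz":0,"fingers":0.29},{"rx":0,"ry":0,"rz":0,"dx":0,"dy":0,"dz":0,"fingers":0.29}]' 25
```

```text
time: 13.28
ee_pos: [0.4349, 0.084, 0.0487]
eef_rot: [0.555, 0.439, -0.554, 0.439]
ft_force: [0.3, -0.1, -0.1]
width: 0.0562
```

```bash
python3 -m creep '[{"rx":0,"ry":0,"rz":0,"dx":0,"dy":0,"dz":0,"fingers":-1},{"rx":0,"ry":0,"rz":0,"dx":0,"dy":0,"dz":0,"fingers":-1},{"rx":0,"ry":0,"rz":0,"dx":0,"dy":0,"dz":0,"fingers":-1},{"rx":0,"ry":0,"rz":0,"dx":0,"dy":0,"dz":0,"fingers":-1}]' 25
```

```text
time: 13.78
ee_pos: [0.4345, 0.0839, 0.0481]
eef_rot: [0.554, 0.439, -0.554, 0.439]
ft_force: [-1.9, 0.3, 3.9]
width: 0.0416
```

```bash
python3 -m creep '[{"rx":0,"ry":0,"rz":0,"dx":0,"dy":0,"dz":0.3,"fingers":-1},{"rx":0,"ry":0,"rz":0,"dx":0,"dy":0,"dz":0.7,"fingers":-1},{"rx":0,"ry":0,"rz":0,"dx":0,"dy":0,"dz":1,"fingers":-1},{"rx":0,"ry":0,"rz":0,"dx":0,"dy":0,"dz":1,"fingers":-1},{"rx":0,"ry":0,"rz":0,"dx":0,"dy":0,"dz":0.5,"fingers":-1},{"rx":0,"ry":0,"rz":0,"dx":0,"dy":0,"dz":0,"fingers":-1}]' 25
python3 - <<'E'
from h import *
s=read_state(); print(s['ee_pos'],s['width']); p,d=camera('side'); c=cal('side')
u,v=map(int,proj(c,s['ee_pos'])); q=p[max(v-70,0):v+90,u-100:u+100]
p2,d2=camera('wrist'); 
cv2.imwrite('pics/s2.png',np.hstack([cv2.resize(q,(400,320)),cv2.resize(p2[240:400,220:420],(400,320))])[:,:,::-1])
E
```

```text
time: 14.52
ee_pos: [0.4347, 0.0841, 0.1534]
eef_rot: [0.555, 0.439, -0.554, 0.439]
ft_force: [0.3, -0.2, -1.3]
width: 0.0417
[0.43470963 0.08409577 0.15339327] 0.04172307628159378
```

View pics/s2.png

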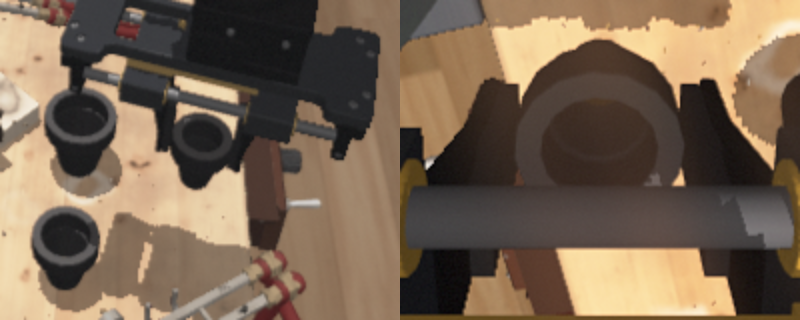

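The side crop shows c2 lifted and upright between the fingers. The wrist crop shows it centred between the pads, with the rim centre near full-image (320,312).

```bash
python3 - <<'E'
from h import *
c=cal('wrist'); e=read_state()['ee_pos']
for k in(-.01,0,.01): print(proj(c,e+np.array([.2305*k,.973*k,.0015])))
E
```

```text
[320.22684407 330.75877011]
[320.28547208 312.95128109]
[320.34628127 294.48128822]
```

```bash
python3 -m creep '[{"rx":0,"ry":0,"rz":0,"dx":0.1,"dy":-0.5,"dz":0.6,"fingers":-1},{"rx":0,"ry":0,"rz":0,"dx":0.15,"dy":-1,"dz":0.6,"fingers":-1},{"rx":0,"ry":0,"rz":0,"dx":0.2,"dy":-1,"dz":0,"fingers":-1},{"rx":0,"ry":0,"rz":0,"dx":0.2,"dy":-1,"dz":0,"fingers":-1},{"rx":0,"ry":0,"rz":0,"dx":0.2,"dy":-1,"dz":0,"fingers":-1},{"rx":0,"ry":0,"rz":0,"dx":0.2,"dy":-1,"dz":0,"fingers":-1},{"rx":0,"ry":0,"rz":0,"dx":0.2,"dy":-1,"dz":0,"fingers":-1},{"rx":0,"ry":0,"rz":0,"dx":0.2,"dy":-1,"dz":0,"fingers":-1},{"rx":0,"ry":0,"rz":0,"dx":0.2,"dy":-1,"dz":0,"fingers":-1},{"rx":0,"ry":0,"rz":0,"dx":0.2,"dy":-1,"dz":0,"fingers":-1}]' 25
python3 -m creep '[{"rx":0,"ry":0,"rz":0,"dx":0.2,"dy":-1,"dz":0,"fingers":-1},{"rx":0,"ry":0,"rz":0,"dx":0.2,"dy":-1,"dz":0,"fingers":-1},{"rx":0,"ry":0,"rz":0,"dx":0.2,"dy":-1,"dz":0,"fingers":-1},{"rx":0,"ry":0,"rz":0,"dx":0.2,"dy":-1,"dz":0,"fingers":-1},{"rx":0,"ry":0,"rz":0,"dx":0.16,"dy":-0.8,"dz":0,"fingers":-1},{"rx":0,"ry":0,"rz":0,"dx":0,"dy":-0.49,"dz":-0.6,"fingers":-1},{"rx":0,"ry":0,"rz":0,"dx":0,"dy":0,"dz":-0.8,"fingers":-1},{"rx":0,"ry":0,"rz":0,"dx":0,"dy":0,"dz":0,"fingers":-1},{"rx":0,"ry":0,"rz":0,"dx":0,"dy":0,"dz":0,"fingers":-1}]' 25
```

```text
time: 15.88
ee_pos: [0.4896, -0.202, 0.1876]
eef_rot: [-0.554, -0.439, 0.555, -0.439]
ft_force: [-0.2, 0.6, -0.9]
width: 0.0415
time: 17.0
ee_pos: [0.5187, -0.3599, 0.1469]
eef_rot: [-0.554, -0.439, 0.554, -0.439]
ft_force: [0.7, -0.1, -0.4]
width: 0.0417
```

Aligned. Down 57 mm (−1.9).

```bash
python3 -m creep '[{"rx":0,"ry":0,"rz":0,"dx":0.01,"dy":0,"dz":-0.5,"fingers":-1},{"rx":0,"ry":0,"rz":0,"dx":0,"dy":0,"dz":-0.5,"fingers":-1},{"rx":0,"ry":0,"rz":0,"dx":0,"dy":0,"dz":-0.4,"fingers":-1},{"rx":0,"ry":0,"rz":0,"dx":0,"dy":0,"dz":-0.3,"fingers":-1},{"rx":0,"ry":0,"rz":0,"dx":0,"dy":0,"dz":-0.2,"fingers":-1},{"rx":0,"ry":0,"rz":0,"dx":0,"dy":0,"dz":0,"fingers":-1},{"rx":0,"ry":0,"rz":0,"dx":0,"dy":0,"dz":0,"fingers":-1}]' 25
```

```text
time: 17.88
ee_pos: [0.5191, -0.3601, 0.0903]
eef_rot: [0.554, 0.439, -0.554, 0.439]
ft_force: [-0.2, -1.1, -0.6]
width: 0.0416
```

```bash
python3 -m creep '[{"rx":0,"ry":0,"rz":0,"dx":0,"dy":0,"dz":0,"fingers":0.1},{"rx":0,"ry":0,"rz":0,"dx":0,"dy":0,"dz":0,"fingers":0.3},{"rx":0,"ry":0,"rz":0,"dx":0,"dy":0,"dz":0,"fingers":0.3},{"rx":0,"ry":0,"rz":0,"dx":0,"dy":0,"dz":0.5,"fingers":0.3},{"rx":0,"ry":0,"rz":0,"dx":0,"dy":0,"dz":1,"fingers":0.3},{"rx":0,"ry":0,"rz":0,"dx":-0.5,"dy":0.2,"dz":1,"fingers":0.3},{"rx":0,"ry":0,"rz":0,"dx":-0.5,"dy":1,"dz":0.2,"fingers":0.3},{"rx":0,"ry":0,"rz":0,"dx":0,"dy":1,"dz":0,"fingers":0.52},{"rx":0,"ry":0,"rz":0,"dx":0,"dy":1,"dz":0,"fingers":0.52},{"rx":0,"ry":0,"rz":0,"dx":0,"dy":1,"dz":0,"fingers":0.52}]' 25
python3 -m creep '[{"rx":0,"ry":0,"rz":0,"dx":0,"dy":1,"dz":0,"fingers":0.52},{"rx":0,"ry":0,"rz":0,"dx":0,"dy":1,"dz":0,"fingers":0.52},{"rx":0,"ry":0,"rz":0,"dx":0,"dy":1,"dz":0,"fingers":0.52},{"rx":0,"ry":0,"rz":0,"dx":0,"dy":1,"dz":0,"fingers":0.52},{"rx":0,"ry":0,"rz":0,"dx":0,"dy":1,"dz":0,"fingers":0.52},{"rx":0,"ry":0,"rz":0,"dx":0,"dy":1,"dz":0,"fingers":0.52},{"rx":0,"ry":0,"rz":0,"dx":0,"dy":1,"dz":0,"fingers":0.52},{"rx":0,"ry":0,"rz":0,"dx":0.3,"dy":1,"dz":0,"fingers":0.52},{"rx":0,"ry":0,"rz":0.0275,"dx":0.3,"dy":1,"dz":0,"fingers":0.52},{"rx":0,"ry":0,"rz":0.0275,"dx":0.3,"dy":1,"dz":0,"fingers":0.52}]' 25
python3 -m creep '[{"rx":0,"ry":0,"rz":0,"dx":0.3,"dy":1,"dz":0,"fingers":0.52},{"rx":0,"ry":0,"rz":0,"dx":0,"dy":0.45,"dz":0,"fingers":0.52},{"rx":0,"ry":0,"rz":0,"dx":0,"dy":0,"dz":0,"fingers":0.52},{"rx":0,"ry":0,"rz":0,"dx":0,"dy":0,"dz":0,"fingers":0.52},{"rx":0,"ry":0,"rz":0,"dx":0,"dy":0,"dz":0,"fingers":0.52}]' 25
python3 - <<'E'
from h import *
s=read_state(); print(s['ee_pos'],s['width'],s['joint_positions'].round(2)); c=cal('wrist'); p,d=camera('wrist'); cv2.imwrite('pics/w4.png',p[:,:,::-1]); rims(c,d,CR)
c=cal('top');p,d=camera('top'); rims(c,d,CR+[('s1',.5077,-.408,.09,.034),('s2',.519,-.36,.09,.043)])
E
```

```text
time: 19.12
ee_pos: [0.4891, -0.2333, 0.1719]
eef_rot: [0.555, 0.439, -0.554, 0.439]
ft_force: [1.6, -0.5, -0.2]
width: 0.0658
time: 20.38
ee_pos: [0.5169, 0.0677, 0.1712]
eef_rot: [0.469, 0.529, -0.469, 0.529]
ft_force: [0.3, -0.1, -0.3]
width: 0.0664
time: 21.0
ee_pos: [0.5249, 0.1085, 0.171]
eef_rot: [0.471, 0.527, -0.471, 0.527]
ft_force: [0.2, -0.6, -0.6]
width: 0.0659
[0.52492682 0.10852841 0.1710342 ] 0.06593380206195835 [-1.11  0.25  0.96  1.82 -0.22  1.18  0.02]
c1 few 0
c2 few 0
c3 [0.5255 0.1102] [61.8 62.9] diam mm 51.13311677090934 z 0.0575
c4 [0.5211 0.0022] [61.5 68. ] diam mm 59.10700932893921 z 0.0651
c1 few 0
c2 few 0
c3 [0.5257 0.1075] [23.8 24.8] diam mm 53.018091141412164 z 0.0565
c4 [ 0.5212 -0.0014] [28.4 29.2] diam mm 61.811285439182875 z 0.0649
s1 [ 0.5079 -0.4027] [16.3 22.5] diam mm 41.20613231826832 z 0.089
s2 [ 0.5173 -0.3646] [20.1 27.2] diam mm 49.91296455627224 z 0.0888
```

View pics/w4.png

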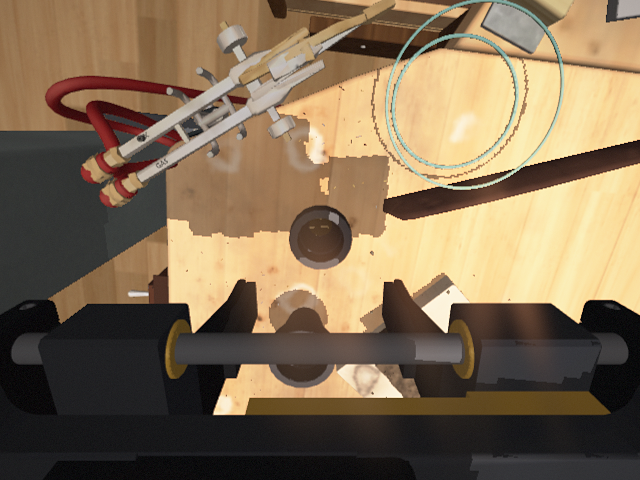

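c3 stands upright at (320,237), straight ahead of the fingers and clear of the torch at upper left. c1 and c2 have rims at 89 mm in the rack, as seated.

```bash
python3 -m creep '[{"rx":0,"ry":0,"rz":0,"dx":0.02,"dy":0.04,"dz":-0.8,"fingers":0.52},{"rx":0,"ry":0,"rz":0,"dx":0,"dy":0,"dz":-1,"fingers":0.52},{"rx":0,"ry":0,"rz":0,"dx":0,"dy":0,"dz":-1,"fingers":0.52},{"rx":0,"ry":0,"rz":0,"dx":0,"dy":0,"dz":-0.7,"fingers":0.52},{"rx":0,"ry":0,"rz":0,"dx":0,"dy":0,"dz":-0.33,"fingers":0.52},{"rx":0,"ry":0,"rz":0,"dx":0,"dy":0,"dz":0,"fingers":0.52},{"rx":0,"ry":0,"rz":0,"dx":0,"dy":0,"dz":0,"fingers":0.52}]' 30
```

```text
time: 21.98
ee_pos: [0.5262, 0.1108, 0.0569]
eef_rot: [0.471, 0.528, -0.47, 0.528]
ft_force: [0.0, 0.5, -0.0]
width: 0.066
```

```bash
python3 -m creep '[{"rx":0,"ry":0,"rz":0,"dx":0,"dy":0,"dz":0,"fingers":-1},{"rx":0,"ry":0,"rz":0,"dx":0,"dy":0,"dz":0,"fingers":-1},{"rx":0,"ry":0,"rz":0,"dx":0,"dy":0,"dz":0,"fingers":-1},{"rx":0,"ry":0,"rz":0,"dx":0,"dy":0,"dz":0,"fingers":-1}]' 30
```

```text
time: 22.48
ee_pos: [0.5258, 0.1109, 0.0563]
eef_rot: [0.471, 0.528, -0.47, 0.528]
ft_force: [-0.9, -0.1, 5.9]
width: 0.0514
```

```bash
python3 -m creep '[{"rx":0,"ry":0,"rz":0,"dx":0,"dy":0,"dz":0.3,"fingers":-1},{"rx":0,"ry":0,"rz":0,"dx":0,"dy":0,"dz":0.7,"fingers":-1},{"rx":0,"ry":0,"rz":0,"dx":0,"dy":0,"dz":1,"fingers":-1},{"rx":0,"ry":0,"rz":0,"dx":0,"dy":0,"dz":1,"fingers":-1},{"rx":0,"ry":0,"rz":0,"dx":0,"dy":0,"dz":1,"fingers":-1},{"rx":0,"ry":0,"rz":0,"dx":0,"dy":0,"dz":0.9,"fingers":-1},{"rx":0,"ry":0,"rz":0,"dx":0,"dy":0,"dz":0,"fingers":-1},{"rx":0,"ry":0,"rz":0,"dx":0,"dy":0,"dz":0,"fingers":-1}]' 30
python3 - <<'E'
from h import *
from scipy.spatial.transform import Rotation as Ro
s=read_state(); e=s['ee_pos']; print(e,s['width'],s['ft_force'].round(1)); c=cal('wrist'); z=Ro.from_quat(s['eef_rot']).as_matrix()[:,2]; print(z)
p,d=camera('wrist')
for k in(-.01,0,.01): print(proj(c,e+z*k+np.array([0,0,.002])))
p3,d3=camera('side'); c=cal('side'); u,v=map(int,proj(c,e)); q=p3[max(v-50,0):v+110,u-100:u+100]
cv2.imwrite('pics/w5.png',np.hstack([cv2.resize(q,(400,320)),cv2.resize(p[240:400,220:420],(400,320))])[:,:,::-1])
E
```

```text
time: 23.48
ee_pos: [0.5251, 0.1108, 0.2023]
eef_rot: [0.47, 0.528, -0.471, 0.528]
ft_force: [-0.6, 0.4, -2.3]
width: 0.0516
[0.52509318 0.11079241 0.20226332] 0.051638100026495264 [-0.6  0.4 -2.3]
[ 1.14381932e-01 -9.93436849e-01 -1.78968258e-06]
[319.58554926 295.19342625]
[319.57370959 313.70373865]
[319.56229509 331.54931132]
```

View pics/w5.png

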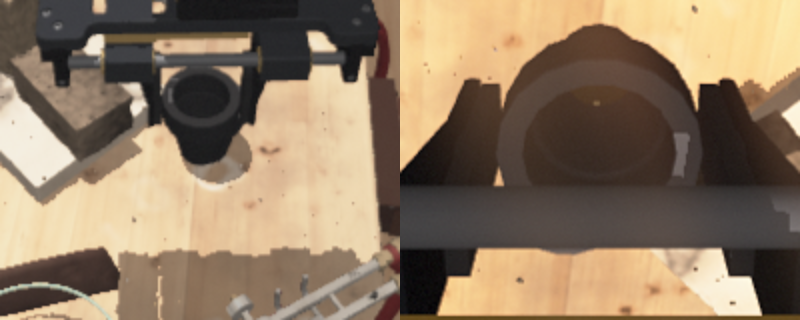

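c3 hangs upright between the pads in both crops. I'll check its offset along the pads from the rim's top edge, at full-image row 269.

```bash
python3 - <<'E'
from h import *
from scipy.spatial.transform import Rotation as Ro
s=read_state(); e=s['ee_pos']; c=cal('wrist'); z=Ro.from_quat(s['eef_rot']).as_matrix()[:,2]
for k in(-.03,-.028,-.026,-.024,-.022): print(k,proj(c,e+z*k+np.array([0,0,.0015])))
p,d=camera('wrist'); P=cloud(c,d); col=P[255:285,320]
print([(v+255,*(P[v+255,320]-e).round(4)[1:]) for v in range(0,30,2)])
E
```

```text
-0.03 [319.57607548 255.65744365]
-0.028 [319.57368344 259.69950277]
-0.026 [319.57130972 263.71061771]
-0.024 [319.56895409 267.69114244]
-0.022 [319.56661637 271.64142558]
[(255, np.float64(0.0136), np.float64(-0.043)), (257, np.float64(0.0226), np.float64(-0.0158)), (259, np.float64(0.0229), np.float64(-0.0123)), (261, np.float64(0.023), np.float64(-0.0092)), (263, np.float64(0.0229), np.float64(-0.0067)), (265, np.float64(0.0228), np.float64(-0.0045)), (267, np.float64(0.0232), np.float64(-0.0011)), (269, np.float64(0.0225), np.float64(-0.0001)), (271, np.float64(0.022), np.float64(0.0009)), (273, np.float64(0.0209), np.float64(0.0009)), (275, np.float64(0.0202), np.float64(0.0014)), (277, np.float64(0.0192), np.float64(0.0015)), (279, np.float64(0.0179), np.float64(0.0009)), (281, np.float64(0.0173), np.float64(0.0018)), (283, np.float64(-0.0072), np.float64(-0.0484))]
```

The rim edge lies 23 mm from the TCP instead of 26. So c3 sits about 2.5 mm towards −y in the grip, and I'll shift the placing target to match.

```bash
python3 -m creep '[{"rx":0,"ry":0,"rz":0,"dx":0,"dy":-0.6,"dz":0,"fingers":-1},{"rx":0,"ry":0,"rz":-0.0275,"dx":0,"dy":-1,"dz":0,"fingers":-1},{"rx":0,"ry":0,"rz":-0.0275,"dx":0,"dy":-1,"dz":0,"fingers":-1},{"rx":0,"ry":0,"rz":0,"dx":0,"dy":-1,"dz":0,"fingers":-1},{"rx":0,"ry":0,"rz":0,"dx":0,"dy":-1,"dz":0,"fingers":-1},{"rx":0,"ry":0,"rz":0,"dx":0,"dy":-1,"dz":0,"fingers":-1},{"rx":0,"ry":0,"rz":0,"dx":0,"dy":-1,"dz":0,"fingers":-1},{"rx":0,"ry":0,"rz":0,"dx":0.06,"dy":-1,"dz":0,"fingers":-1},{"rx":0,"ry":0,"rz":0,"dx":0.1,"dy":-1,"dz":0,"fingers":-1},{"rx":0,"ry":0,"rz":0,"dx":0.1,"dy":-1,"dz":0,"fingers":-1}]' 30
python3 -m creep '[{"rx":0,"ry":0,"rz":0,"dx":0,"dy":-1,"dz":0,"fingers":-1},{"rx":0,"ry":0,"rz":0,"dx":0,"dy":-1,"dz":0,"fingers":-1},{"rx":0,"ry":0,"rz":0,"dx":0,"dy":-1,"dz":0,"fingers":-1},{"rx":0,"ry":0,"rz":0,"dx":0,"dy":-0.7,"dz":0,"fingers":-1},{"rx":0,"ry":0,"rz":0,"dx":0,"dy":-0.41,"dz":-0.5,"fingers":-1},{"rx":0,"ry":0,"rz":0,"dx":0,"dy":0,"dz":-0.8,"fingers":-1},{"rx":0,"ry":0,"rz":0,"dx":0,"dy":0,"dz":-0.4,"fingers":-1},{"rx":0,"ry":0,"rz":0,"dx":0,"dy":0,"dz":0,"fingers":-1},{"rx":0,"ry":0,"rz":0,"dx":0,"dy":0,"dz":0,"fingers":-1}]' 30
```

```text
time: 24.88
ee_pos: [0.5326, -0.1795, 0.2028]
eef_rot: [-0.554, -0.439, 0.555, -0.439]
ft_force: [0.8, 0.7, -1.2]
width: 0.0516
time: 26.0
ee_pos: [0.5336, -0.3008, 0.1528]
eef_rot: [0.554, 0.439, -0.554, 0.439]
ft_force: [0.7, 0.8, -0.9]
width: 0.0516
```

```bash
python3 -m creep '[{"rx":0,"ry":0,"rz":0,"dx":-0.02,"dy":0.01,"dz":-0.5,"fingers":-1},{"rx":0,"ry":0,"rz":0,"dx":0,"dy":0,"dz":-0.5,"fingers":-1},{"rx":0,"ry":0,"rz":0,"dx":0,"dy":0,"dz":-0.4,"fingers":-1},{"rx":0,"ry":0,"rz":0,"dx":0,"dy":0,"dz":-0.3,"fingers":-1},{"rx":0,"ry":0,"rz":0,"dx":0,"dy":0,"dz":-0.2,"fingers":-1},{"rx":0,"ry":0,"rz":0,"dx":0,"dy":0,"dz":-0.18,"fingers":-1},{"rx":0,"ry":0,"rz":0,"dx":0,"dy":0,"dz":0,"fingers":-1},{"rx":0,"ry":0,"rz":0,"dx":0,"dy":0,"dz":0,"fingers":-1}]' 30
```

```text
time: 27.0
ee_pos: [0.5329, -0.3003, 0.0899]
eef_rot: [0.554, 0.439, -0.554, 0.439]
ft_force: [-0.9, 0.1, -0.6]
width: 0.0516
```

```bash
python3 -m creep '[{"rx":0,"ry":0,"rz":0,"dx":0,"dy":0,"dz":0,"fingers":0.3},{"rx":0,"ry":0,"rz":0,"dx":0,"dy":0,"dz":0,"fingers":0.5},{"rx":0,"ry":0,"rz":0,"dx":0,"dy":0,"dz":0,"fingers":0.5},{"rx":0,"ry":0,"rz":0,"dx":0,"dy":0,"dz":0.5,"fingers":0.5},{"rx":0,"ry":0,"rz":0,"dx":0,"dy":0,"dz":1,"fingers":0.5},{"rx":0,"ry":0,"rz":0,"dx":0,"dy":0,"dz":1,"fingers":0.5},{"rx":0,"ry":0,"rz":0,"dx":-0.4,"dy":0.5,"dz":0.6,"fingers":0.72},{"rx":0,"ry":0,"rz":0.0275,"dx":-0.6,"dy":1,"dz":0,"fingers":0.72},{"rx":0,"ry":0,"rz":0.0275,"dx":0,"dy":1,"dz":0,"fingers":0.72},{"rx":0,"ry":0,"rz":0.0275,"dx":0,"dy":1,"dz":0,"fingers":0.72}]' 30
python3 - <<'E'
from h import *
print(read_state()['ee_pos'])
T=[]
for n in('top','side'):
    c=cal(n); p,d=camera(n); T.append(cloud(c,d).reshape(-1,3))
    if n=='top': rims(c,d,[('c4',.521,-.001,.066,.061),('s1',.5077,-.408,.09,.034),('s2',.519,-.36,.09,.043),('s3',.5325,-.3027,.09,.052)])
A=np.concatenate(T); A=A[~np.isnan(A[:,0])]
c=np.array((.5211,-.0005)); r=np.hypot(*(A[:,:2]-c).T)
m=(A[:,2]>.04)&(A[:,2]<.13)&(r>.038)&(r<.11)
a=np.degrees(np.arctan2(A[:,1]-c[1],A[:,0]-c[0]))
for t in range(-180,180,15):
    k=m&(a>=t)&(a<t+15)
    if k.sum()>2: print(t,k.sum(),r[k].min().round(3),A[k,2].max().round(3))
E
```

```text
time: 28.25
ee_pos: [0.5027, -0.1946, 0.1837]
eef_rot: [0.422, 0.567, -0.421, 0.568]
ft_force: [0.3, 0.0, -0.2]
width: 0.0746
[ 0.5027101  -0.19460621  0.18366334]
c4 [5.222e-01 2.000e-04] [26.2 29.4] diam mm 59.89970665644423 z 0.0644
s1 [ 0.5081 -0.4027] [16.2 22.7] diam mm 41.28156515475006 z 0.0891
s2 [ 0.517  -0.3645] [19.8 27.2] diam mm 49.61940618080928 z 0.0887
s3 [ 0.5319 -0.3017] [24.7 25.2] diam mm 52.74007001954863 z 0.0888
-105 80 0.097 0.078
-90 93 0.089 0.099
-75 135 0.087 0.105
-60 76 0.093 0.12
-45 68 0.1 0.129
-30 56 0.094 0.071
-15 419 0.068 0.072
0 596 0.066 0.073
15 180 0.091 0.072
```

```bash
python3 -m creep '[{"rx":0,"ry":0,"rz":0.0275,"dx":0,"dy":1,"dz":0,"fingers":0.72},{"rx":0,"ry":0,"rz":0.0275,"dx":0,"dy":1,"dz":0,"fingers":0.72},{"rx":0,"ry":0,"rz":0,"dx":0,"dy":1,"dz":0,"fingers":0.72},{"rx":0,"ry":0,"rz":0,"dx":0.1,"dy":1,"dz":0,"fingers":0.72},{"rx":0,"ry":0,"rz":0,"dx":0.2,"dy":1,"dz":0,"fingers":0.72},{"rx":0,"ry":0,"rz":0,"dx":0.2,"dy":1,"dz":0,"fingers":0.72},{"rx":0,"ry":0,"rz":0,"dx":0.1,"dy":0.49,"dz":0,"fingers":0.72},{"rx":0,"ry":0,"rz":0,"dx":0,"dy":0,"dz":0,"fingers":0.72},{"rx":0,"ry":0,"rz":0,"dx":0,"dy":0,"dz":0,"fingers":0.72},{"rx":0,"ry":0,"rz":0,"dx":0,"dy":0,"dz":0,"fingers":0.72}]' 30
python3 - <<'E'
from h import *
s=read_state(); print(s['ee_pos'],s['joint_positions'].round(2)); c=cal('wrist'); p,d=camera('wrist'); cv2.imwrite('pics/w6.png',p[:,:,::-1]); rims(c,d,CR[3:])
c=cal('top'); p,d=camera('top'); rims(c,d,[('s1',.5077,-.408,.09,.034),('s2',.519,-.36,.09,.043),('s3',.5325,-.3027,.09,.052)])
cv2.imwrite('pics/t6.png',cv2.resize(p[210:330,290:450,::-1],None,fx=4,fy=4))
E
```

```text
time: 29.6
ee_pos: [0.5207, -0.0018, 0.1827]
eef_rot: [0.32, 0.63, -0.32, 0.63]
ft_force: [-0.1, 0.4, 0.4]
width: 0.0749
[ 0.5206595  -0.00181607  0.18268211] [-0.84  0.16  0.84  1.84 -0.13  1.19  0.67]
c4 [5.203e-01 5.000e-04] [71.3 73.4] diam mm 59.878001576377585 z 0.0655
s1 [ 0.5085 -0.4029] [16.  23.1] diam mm 41.42480434096874 z 0.0888
s2 [ 0.5174 -0.3648] [19.9 27.1] diam mm 49.574513886941396 z 0.089
s3 [ 0.532  -0.3018] [24.7 25.1] diam mm 52.59171486559546 z 0.089
```

View pics/w6.png

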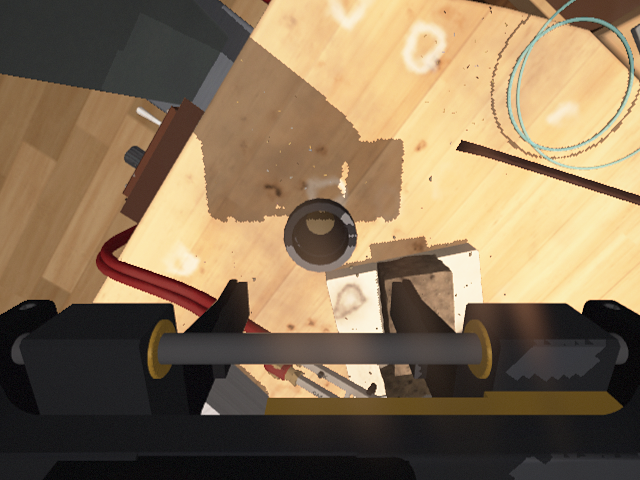

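View pics/t6.png

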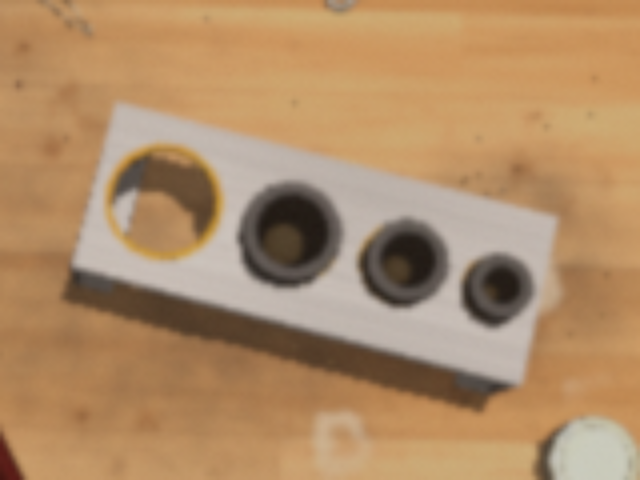

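The wrist view shows c4 upright at (320,235), with the brick clear of the right finger. The top crop shows c1–c3 seated squarely and hole 4 empty.

```bash
python3 -m creep '[{"rx":0,"ry":0,"rz":0,"dx":0.03,"dy":0.01,"dz":-0.9,"fingers":0.72},{"rx":0,"ry":0,"rz":0,"dx":0,"dy":0,"dz":-1,"fingers":0.72},{"rx":0,"ry":0,"rz":0,"dx":0,"dy":0,"dz":-1,"fingers":0.72},{"rx":0,"ry":0,"rz":0,"dx":0,"dy":0,"dz":-0.7,"fingers":0.72},{"rx":0,"ry":0,"rz":0,"dx":0,"dy":0,"dz":-0.39,"fingers":0.72},{"rx":0,"ry":0,"rz":0,"dx":0,"dy":0,"dz":0,"fingers":0.72},{"rx":0,"ry":0,"rz":0,"dx":0,"dy":0,"dz":0,"fingers":0.72}]' 35
```

```text
time: 30.58
ee_pos: [0.5222, -0.0003, 0.0637]
eef_rot: [0.32, 0.63, -0.319, 0.631]
ft_force: [-0.3, -0.5, -0.4]
width: 0.0748
```

```bash
python3 -m creep '[{"rx":0,"ry":0,"rz":0,"dx":0,"dy":0,"dz":0,"fingers":-1},{"rx":0,"ry":0,"rz":0,"dx":0,"dy":0,"dz":0,"fingers":-1},{"rx":0,"ry":0,"rz":0,"dx":0,"dy":0,"dz":0,"fingers":-1},{"rx":0,"ry":0,"rz":0,"dx":0,"dy":0,"dz":0,"fingers":-1}]' 35
```

```text
time: 31.08
ee_pos: [0.5219, -0.0003, 0.0632]
eef_rot: [0.32, 0.631, -0.319, 0.631]
ft_force: [-1.1, -1.0, 5.9]
width: 0.0604
```

```bash
python3 -m creep '[{"rx":0,"ry":0,"rz":0,"dx":0,"dy":0,"dz":0.3,"fingers":-1},{"rx":0,"ry":0,"rz":0,"dx":0,"dy":0,"dz":0.7,"fingers":-1},{"rx":0,"ry":0,"rz":0,"dx":0,"dy":0,"dz":1,"fingers":-1},{"rx":0,"ry":0,"rz":0,"dx":0,"dy":0,"dz":1,"fingers":-1},{"rx":0,"ry":0,"rz":0,"dx":0,"dy":0,"dz":1,"fingers":-1},{"rx":0,"ry":0,"rz":0,"dx":0,"dy":0,"dz":1,"fingers":-1},{"rx":0,"ry":0,"rz":0,"dx":0,"dy":0,"dz":0,"fingers":-1},{"rx":0,"ry":0,"rz":0,"dx":0,"dy":0,"dz":0,"fingers":-1},{"rx":0,"ry":0,"rz":0,"dx":0,"dy":0,"dz":0,"fingers":-1}]' 35
python3 - <<'E'
from h import *
from scipy.spatial.transform import Rotation as Ro
s=read_state(); e=s['ee_pos']; print(e,s['width'],s['ft_force'].round(1)); c=cal('wrist'); z=Ro.from_quat(s['eef_rot']).as_matrix()[:,2]
p,d=camera('wrist'); P=cloud(c,d)
cv2.imwrite('pics/w7.png',cv2.resize(p[240:400,220:420,::-1],(800,640))[:600])
print([(v,round(float((P[v,320]-e)@z),4),round(float((P[v,320]-e)[2]),4)) for v in range(250,285,2)])
E
```

```text
time: 32.2
ee_pos: [0.521, -0.0002, 0.2118]
eef_rot: [0.319, 0.631, -0.32, 0.63]
ft_force: [-0.5, 0.3, -2.5]
width: 0.0603
[ 5.21031444e-01 -1.97533203e-04  2.11845066e-01] 0.060325873141432604 [-0.5  0.3 -2.5]
[(250, -0.0297, -0.0067), (252, -0.0296, -0.0041), (254, -0.0298, -0.001), (256, -0.0291, -0.0), (258, -0.0287, 0.0015), (260, -0.028, 0.0023), (262, -0.0273, 0.0029), (264, -0.0261, 0.0025), (266, -0.0251, 0.0023), (268, -0.0244, 0.003), (270, -0.023, 0.0022), (272, 0.0031, -0.056), (274, 0.004, -0.0549), (276, 0.0051, -0.0543), (278, 0.0065, -0.0542), (280, 0.0082, -0.0547), (282, 0.0092, -0.0539), (284, 0.0105, -0.0535)]
```

```bash
python3 -m creep '[{"rx":0,"ry":0,"rz":-0.0275,"dx":0,"dy":-0.5,"dz":0,"fingers":-1},{"rx":0,"ry":0,"rz":-0.0275,"dx":0,"dy":-1,"dz":0,"fingers":-1},{"rx":0,"ry":0,"rz":-0.0275,"dx":0,"dy":-1,"dz":0,"fingers":-1},{"rx":0,"ry":0,"rz":-0.0275,"dx":0,"dy":-1,"dz":0,"fingers":-1},{"rx":0,"ry":0,"rz":-0.0275,"dx":0,"dy":-1,"dz":0,"fingers":-1},{"rx":0,"ry":0,"rz":0,"dx":0.3,"dy":-1,"dz":0,"fingers":-1},{"rx":0,"ry":0,"rz":0,"dx":0.3,"dy":-1,"dz":0,"fingers":-1},{"rx":0,"ry":0,"rz":0,"dx":0.31,"dy":-0.8,"dz":0,"fingers":-1},{"rx":0,"ry":0,"rz":0,"dx":0,"dy":-0.58,"dz":0,"fingers":-1},{"rx":0,"ry":0,"rz":0,"dx":0,"dy":0,"dz":-0.6,"fingers":-1}]' 35
python3 -m creep '[{"rx":0,"ry":0,"rz":0,"dx":0,"dy":0,"dz":-0.8,"fingers":-1},{"rx":0,"ry":0,"rz":0,"dx":0,"dy":0,"dz":-0.5,"fingers":-1},{"rx":0,"ry":0,"rz":0,"dx":0,"dy":0,"dz":0,"fingers":-1},{"rx":0,"ry":0,"rz":0,"dx":0,"dy":0,"dz":0,"fingers":-1},{"rx":0,"ry":0,"rz":0,"dx":0,"dy":0,"dz":0,"fingers":-1}]' 35
```

```text
time: 33.5
ee_pos: [0.5488, -0.2385, 0.1945]
eef_rot: [-0.555, -0.438, 0.555, -0.439]
ft_force: [-0.9, 0.7, -3.1]
width: 0.0602
time: 34.12
ee_pos: [0.5494, -0.2367, 0.1566]
eef_rot: [0.555, 0.439, -0.554, 0.439]
ft_force: [-0.3, -0.6, -0.5]
width: 0.0607
```

```bash
python3 -m creep '[{"rx":0,"ry":0,"rz":0,"dx":-0.04,"dy":0.01,"dz":-0.5,"fingers":-1},{"rx":0,"ry":0,"rz":0,"dx":0,"dy":0,"dz":-0.6,"fingers":-1},{"rx":0,"ry":0,"rz":0,"dx":0,"dy":0,"dz":-0.5,"fingers":-1},{"rx":0,"ry":0,"rz":0,"dx":0,"dy":0,"dz":-0.3,"fingers":-1},{"rx":0,"ry":0,"rz":0,"dx":0,"dy":0,"dz":-0.2,"fingers":-1},{"rx":0,"ry":0,"rz":0,"dx":0,"dy":0,"dz":-0.14,"fingers":-1},{"rx":0,"ry":0,"rz":0,"dx":0,"dy":0,"dz":0,"fingers":-1},{"rx":0,"ry":0,"rz":0,"dx":0,"dy":0,"dz":0,"fingers":-1}]' 35
```

```text
time: 35.12
ee_pos: [0.548, -0.2364, 0.089]
eef_rot: [0.554, 0.439, -0.554, 0.439]
ft_force: [0.0, -0.3, -1.1]
width: 0.0603
```

Nothing is pressing. I'll release, then lift and back away.

```bash
python3 -m creep '[{"rx":0,"ry":0,"rz":0,"dx":0,"dy":0,"dz":0,"fingers":0.5},{"rx":0,"ry":0,"rz":0,"dx":0,"dy":0,"dz":0,"fingers":0.72},{"rx":0,"ry":0,"rz":0,"dx":0,"dy":0,"dz":0,"fingers":0.72},{"rx":0,"ry":0,"rz":0,"dx":0,"dy":0,"dz":0.5,"fingers":0.72},{"rx":0,"ry":0,"rz":0,"dx":0,"dy":0,"dz":1,"fingers":0.72},{"rx":0,"ry":0,"rz":0,"dx":0,"dy":0,"dz":1,"fingers":0.72},{"rx":0,"ry":0,"rz":0,"dx":-1,"dy":0.5,"dz":0.5,"fingers":0.72},{"rx":0,"ry":0,"rz":0,"dx":-0.5,"dy":1,"dz":0.5,"fingers":0.72},{"rx":0,"ry":0,"rz":0,"dx":-0.3,"dy":1,"dz":0,"fingers":0.72},{"rx":0,"ry":0,"rz":0,"dx":0,"dy":1,"dz":0,"fingers":0.72}]' 35
python3 -m creep '[{"rx":0,"ry":0,"rz":0,"dx":0,"dy":1,"dz":0,"fingers":0.72},{"rx":0,"ry":0,"rz":0,"dx":0,"dy":1,"dz":0,"fingers":0.72},{"rx":0,"ry":0,"rz":0,"dx":0,"dy":1,"dz":0,"fingers":0.72},{"rx":0,"ry":0,"rz":0,"dx":0,"dy":0.5,"dz":0,"fingers":0.72},{"rx":0,"ry":0,"rz":0,"dx":0,"dy":0,"dz":0,"fingers":0.72},{"rx":0,"ry":0,"rz":0,"dx":0,"dy":0,"dz":0,"fingers":0.72}]' 35
python3 - <<'E'
from h import *
c=cal('top'); p,d=camera('top')
rims(c,d,[('s1',.5077,-.408,.09,.034),('s2',.519,-.36,.09,.043),('s3',.5325,-.3027,.09,.052),('s4',.5481,-.2372,.09,.061)])
a=cv2.resize(p[165:345,290:450],(480,540)); p2,_=camera('side'); b=cv2.resize(p2[160:280,300:420],(320,320)); b=np.vstack([b,np.zeros((220,320,3),np.uint8)])
cv2.imwrite('pics/end.png',np.hstack([a,b])[:,:,::-1])
E
```

```text
time: 36.38
ee_pos: [0.4934, -0.1308, 0.1947]
eef_rot: [0.555, 0.439, -0.554, 0.439]
ft_force: [-0.2, 0.2, 0.2]
width: 0.0749
time: 37.12
ee_pos: [0.4938, -0.0277, 0.1939]
eef_rot: [0.555, 0.438, -0.555, 0.439]
ft_force: [-0.2, -0.5, -0.0]
width: 0.0749
s1 [ 0.5083 -0.4026] [16.2 22.8] diam mm 41.47366622112612 z 0.0886
s2 [ 0.5176 -0.3648] [19.7 27.2] diam mm 49.477417891718254 z 0.0889
s3 [ 0.5318 -0.3018] [24.8 25.2] diam mm 52.73474949984374 z 0.0892
s4 [ 0.5458 -0.2416] [28.8 36.5] diam mm 68.48891222757943 z 0.0889
```

View pics/end.png

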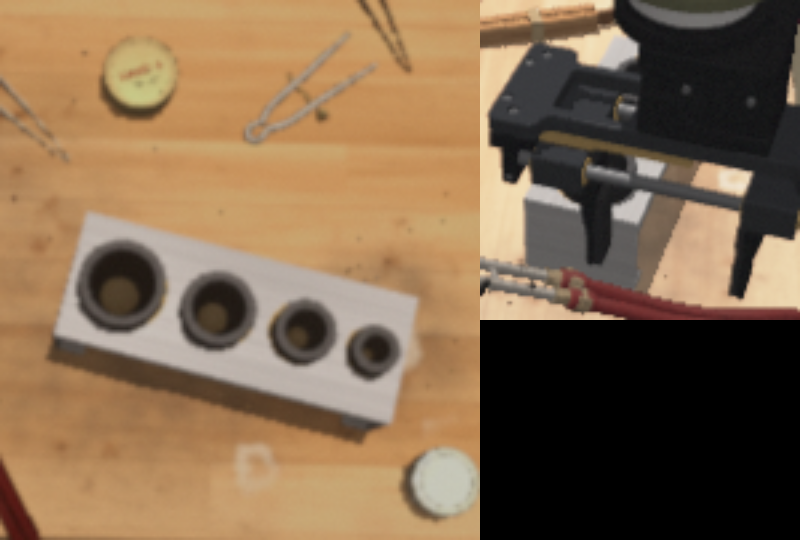

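The top view shows all four crucibles seated in order of size, with rims level at about 89 mm. The jar and tin are where they stood. The arm is clear, so I'll hand in.

```bash
python3 -c "
from bench import *
close_job()"
```

```text
the job is handed in; nothing more can be done
```

All four crucibles are in the rack in size order, smallest to largest, each standing upright in its own hole with its collar on the plate. The job was handed in at about 37 s of the 93 s allowed.

**Last checks:**
- **Seating:** the final top view puts all four rims at 88.6–89.2 mm against an expected 90 mm. The top camera had been reading 1–1.5 mm low throughout, so this matches fully seated.
- **Jar and tin:** by eye they stand where they were, but I did not measure them. I planned the moves so that nothing would touch them.
- **Forces:** the wrist readings at the end of each move were 6 N or less.

**Checks that disagreed or failed:**
- **Crucible positions:** the wrist and top cameras differed by 2–3 mm in y when locating crucibles 2, 3 and 4. I measured crucibles 3 and 4 in the grip and corrected their placing; crucible 2 looked centred in the gripper.
- **Final centres:** the last centre fits for seats 1, 2 and 4 were spoiled by neighbouring rims, so centring there rests on rim height and the picture.
- **Side view:** the arm blocked the last side view, so it confirmed nothing.

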